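# Hang the parts pail on the twin safety hook

## Task

The van is about to drive off, so stow the small parts pail: with the pail still standing on the worktop, swing its bail up from flat until it stands upright, then lift the pail by the bail and hang it on the twin hook, pressing the bail down past both spring catches so that it lies in the bottom of both prongs and the catches spring shut above it. Feel your way and press gently, never forcing the pail against the hook, keep the pail about upright so that no parts spill, let go of it, and leave the other things where they lie.

Things in the scene. Friction and masses are not known exactly. Their poses are not given: they have to be found in the camera images.
- pail: Small round grey sheet-metal pail of loose hardware, 80 mm across the rim, 70 mm across the bottom, 62 mm high, 0.45 to 0.67 kg with its bail (swing handle of 6 mm steel wire bent as a U). Origin: centre of its underside, z up. The bail turns about the pail's y axis on pins at z = 55 mm; its two legs run at y = +-49 mm, its crossbar is 110 mm from the pins.
- bail_grip (a point): Centre of the black grip tube (10 mm thick, 34 mm long, turns freely on the wire) on the bail's crossbar. The crossbar is straight along the pail's y over +-39 mm; its bare 6 mm wire beside the tube (17 to 39 mm from the middle) is what goes into the prongs. Lying flat it is 110 mm from the pail's axis on its -x side, 70 mm clear of the rim, 55 mm above the worktop.
- bail (a joint): Angle of the bail: 0 = flat on the pail's -x side (where it starts, on a stop), 1.571 = upright over the pail, 3.14 = flat on the +x side. Turns freely: let go before it is upright, it falls back.
- hook_stand: Fixed stand. Origin on the worktop straight below the throats; z up; its front (-x) faces the robot. An 18 mm column, 260 mm high, stands at x = +95 mm. From a dark head clamped on the column (its front at x = +73 mm) two 5 mm round-bar prongs run forward at y = +-28 mm (51 mm free between them). The crossbar lies along the stand's y, either way round; prongs pass through the bail from the front.
- throats (a point): Point of the stand at NOMINAL height of the seated crossbar's axis: x = y = 0, 225 mm up. The head is really clamped up to 20 mm lower or higher; that is not reported: find it by feel or eye. Each prong's throat, open upward, is 17 mm wide, centred on x = 0, between front beak and rear stalk; these stand straight to 20 mm above the seated axis, then flare apart (to 33 mm) to 31 mm.
- catch_left (a joint): Spring catch of the prong at y = +28 mm: 3 mm bar, 17 mm long, hinged on the rear stalk 18 mm above the seated crossbar's axis, level across the throat. 0 = shut (its rest), grows as it is pushed down, at most 1.45.
- catch_right (a joint): The same for the prong at y = -28 mm. The pail's weight alone opens both only 0.15 to 0.45; pushing past both takes 9 to 17 N in all, weight included. Once past, they snap back to 0 above the crossbar, 4 to 8 mm before it meets the rigid seat.
- relay: Bystander: small grey box-shaped relay, 22x29x34 mm, standing. Origin: centre of its underside.
- coax_adapter_1: Bystander: small coaxial adapter lying down, 20x42x21 mm. Origin: centre of its underside.
- cell_b: Bystander: battery cell lying down, 15x50x15 mm. Origin: centre of its underside.
- multimeter: Bystander: yellow-rimmed multimeter lying on its back, 155x78x48 mm. Origin: centre of its underside.
- mouse: Bystander: black computer mouse, 110x60x40 mm. Origin: centre of its underside.
Mind the look-alikes: they are no part of the job. What is shaped like the pail but green is not meant.

How it is judged:
By the outcome, as a careful person would: the job done as asked, in the order asked, and still so for the second after the job is handed in, with the robot touching nothing.
It also fails if it takes over 69 s, if anything falls off the work surface, if the arm or the gripper's body presses on something with over 40 N, if the wrist force passes 120 N, or if a joint passes its speed limit or range.

## Robot

A 6-joint arm with a two-finger parallel gripper is mounted at the origin on a cart in front of the work surface, level with it; the furniture and walls round the work are solid. World frame = base frame: x ahead of the robot, y to its left, z up, the work surface at z = 0. Lengths are in m, angles in rad, forces in N, time in s.
With the tool pointing down it reaches from about 0.325 to 0.775 m from the base axis. Payload 9.3 kg.
Tool frame: the origin (TCP) lies between the finger pads; the fingertips stand 8 mm ahead of it and the grasp point (between the pads) lies 11 mm behind it; z points along the fingers, y is the line along which they close (so a half turn about z gives the same grasp; the last joint's range is limited). The gripper opens to 85 mm and grips with 20 to 120 N. Pads are 22 mm wide; open, the fingers measure 114 mm over their backs; the gripper's body (76 mm by 85 mm) begins 54 mm behind the grasp point. The pads swing forward as they close: fully open they stand 13 mm farther back than shut.
Start: joints at [-1.284, 0.259, 0.021, 1.334, 0, 1.418], TCP at [0.234, -0.498, 0.239] pointing down, gripper open.
Joint ranges: [-3.04, 3.04], [-0.91, 1.82], [-1.04, 1.36], [-1.92, 1.95], [-1.52, 1.45], [-3.14, 3.14]. Speed limits (rad/s): [2.22, 2.22, 2.79, 3.14, 3.14, 3.14].

## Interface

Orientations are given as a 3x3 rotation matrix whose columns are the frame's x, y, z axes.
In Python, from workcell import r, optics gives the robot as it stands. The module is installed in compiled form; this text tells all that it offers.
- The arm moves only by the tool carry_out, never from a script. Its argument "targets" is a list of rows, each an object of numbers: "wx", "wy", "wz": the turn, a rotation vector about the tool's x, y, z in units of 5 degrees (1.0 is 5 degrees); "x", "y", "z": the shift along the tool's x, y, z in units of 25 mm (1.0 is 25 mm); "claw": the opening, from -1 (shut) to 1 (fully open). A call has 1 to 5 rows; each row shifts and turns the commanded pose from where the row before left it, along the tool's axes as they then stand; what a row does not reach is not made up. A row lasts 1/10 s, in which the tool goes at most 50 mm and 8.59 degrees, less where a joint would pass 70% of its speed; a pose out of reach is approached as far as the arm can. A call is refused whole if a number of a shift passes 1 or a number of a turn 1, either way. A call with a gripper value outside its range is refused whole. The fingers move at their own pace and stop on an object; "squeeze" is the grip in N (left out, the last holds). Time passes only in rows, so rows that do not move let the fingers close. It gives the time, the measured TCP pose, the force, the opening and the grip force at its end, in the units of the state.
- r.get_obs(): the state, without advancing time (a new reading comes with each control period).
- optics.camera(name): name is "side" or "top" or "wrist"; returns the picture (384x512x3 uint8, blue, green, red); there is no depth.
- optics.camera_info(name): a dict with "vfov" (degrees; the focal length in pixels is half the picture's height over the tangent of half this angle, whatever the lens; pixels are square), "cx", "cy" (the principal point, pixels), "dist" ([k1, k2, p1, p2, k3] as OpenCV has them; the pictures are not rectified), "extrinsics" (4x4, takes a point from camera to world coordinates); the wrist camera has in their place "hand_eye" (4x4, takes a point from camera to tool coordinates, whose origin is the TCP and whose axes are the flange's). Camera axes: x right, y down, z forward; pixel columns grow to the right and rows downward; lengths in m; the calibration is good to about 2 mm. A picture is of the moment at which its call begins: read the wrist's pose just before it. camera_info takes no time and is no camera call.
- r.finish_job(): hands the job in; it is judged then, once.
The state is a dict: "t": time; "joint_pos": joint angles; "joint_velocities": joint speeds; "tau": joint torques, N m; "tool_pos": TCP position; "ee_rot": TCP orientation; "wrist_force": force on the tool from outside, world axes, zero at the start; "ft_torque": the same for the moment, N m; "width": opening from 0.0 (shut) to 1.0 (fully open); "finger_force": force on a finger pad.
Only numpy, scipy, OpenCV 4.12 (cv2) and the standard library are available. Lean on these libraries where they do the work, as an engineer would, in place of code of your own. Each camera call takes 0.05 s, during which the arm holds its last target. There are 200 camera calls.

## Working session

There is one attempt and no reset: what is moved stays moved. The work goes in short steps, Python scripts to look and compute and a tool call to move; the robot and the scene stay as the last step left them, time stands still between calls to the robot, and variables do not carry over. Pictures are saved under pics/ and viewed, at most 10 in all, crops included, and the job is handed in when it is done.

Besides the shell and the picture viewer there is one more tool, called as name(argument=value, ...) on one line, values as JSON. carry_out: Moves the arm, as the interface text tells. Its arguments: {"type":"object","properties":{"targets":{"type":"array","items":{"type":"object","properties":{"wx":{"type":"number"},"wy":{"type":"number"},"wz":{"type":"number"},"x":{"type":"number"},"y":{"type":"number"},"z":{"type":"number"},"claw":{"type":"number"}}}},"squeeze":{"type":"number"}},"required":["targets"]}

```bash
mkdir -p pics; cat > h.py <<'E'
import numpy as np, cv2
from workcell import r, optics
def K(n):
    i=optics.camera_info(n); f=192/np.tan(np.radians(i['vfov'])/2)
    return np.array([[f,0,i['cx']],[0,f,i['cy']],[0,0,1]]),np.array(i['dist'],float),i
def T(n):
    i=optics.camera_info(n)
    if 'extrinsics' in i: return np.array(i['extrinsics'])
    o=r.get_obs(); t=np.eye(4); t[:3,:3]=o['ee_rot']; t[:3,3]=o['tool_pos']
    return t@np.array(i['hand_eye'])
def ray(n,px,t=None):
    k,d,_=K(n); t=T(n) if t is None else t
    p=cv2.undistortPoints(np.array([[px]],float),k,d)[0,0]
    v=t[:3,:3]@np.array([p[0],p[1],1]); return t[:3,3],v/np.linalg.norm(v)
def plane(n,px,z,t=None):
    o,v=ray(n,px,t); return o+v*(z-o[2])/v[2]
def xplane(n,px,ax,val,t=None):
    o,v=ray(n,px,t); return o+v*(val-o[ax])/v[ax]
def tri(*rs):
    A=np.zeros((3,3));b=np.zeros(3)
    for o,v in rs:
        M=np.eye(3)-np.outer(v,v);A+=M;b+=M@o
    p=np.linalg.solve(A,b); return p,[np.linalg.norm((np.eye(3)-np.outer(v,v))@(p-o)) for o,v in rs]
def proj(n,P,t=None):
    k,d,_=K(n); t=T(n) if t is None else t; w=np.linalg.inv(t)
    return cv2.projectPoints(np.atleast_2d(np.array(P,float)),cv2.Rodrigues(w[:3,:3])[0],w[:3,3],k,d)[0][:,0]
E
python3 - <<'E'
from h import *
np.set_printoptions(precision=4,suppress=True)
a=[optics.camera(n) for n in('side','top','wrist')]
for n,i in zip(('side','top','wrist'),a): cv2.imwrite(f'pics/{n}0.png',i); print(n,T(n),K(n)[0][0],K(n)[1])
m=cv2.resize(np.hstack(a[:2]),(800,300))
print(r.get_obs())
E
```

```text
side [[-0.7939 -0.3015  0.5281  0.151 ]
 [-0.6077  0.36   -0.7079  0.5359]
 [ 0.0233 -0.8829 -0.469   0.5878]
 [ 0.      0.      0.      1.    ]] [351.012    0.     255.3678] [-0.0583  0.      0.      0.      0.    ]
top [[-0.0098 -0.9914  0.1303  0.4654]
 [-0.9999  0.0088 -0.0082 -0.0516]
 [ 0.007  -0.1304 -0.9914  1.1369]
 [ 0.      0.      0.      1.    ]] [366.5731   0.     255.0523] [-0.0856  0.      0.      0.      0.    ]
wrist [[ 0.426  -0.87   -0.2482  0.2968]
 [-0.9047 -0.4101 -0.1152 -0.4684]
 [-0.0016  0.2736 -0.9618  0.3729]
 [ 0.      0.      0.      1.    ]] [288.0126   0.     258.0107] [-0.0571  0.      0.      0.      0.    ]
{'t': 0.15, 'joint_pos': array([-1.2836,  0.2591,  0.021 ,  1.3337, -0.    ,  1.4182]), 'joint_velocities': array([ 0.0006, -0.0015,  0.0034, -0.0008, -0.0003,  0.0004]), 'tau': array([  0.0038, -55.5968,  34.4663,   0.0113,  -0.0001,   0.    ]), 'tool_pos': array([ 0.2341, -0.4975,  0.2388]), 'ee_rot': array([[ 0.9048,  0.4258, -0.0003],
       [ 0.4258, -0.9048,  0.0009],
       [ 0.0001, -0.001 , -1.    ]]), 'wrist_force': array([-0.1176, -0.2496,  0.3859]), 'ft_torque': array([ 0.0029, -0.0202, -0.0376]), 'finger_force': 0.0, 'width': 1.0017422414848576}
```

View pics/side0.png

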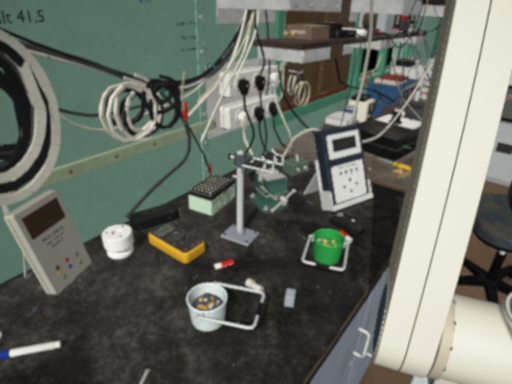

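View pics/top0.png

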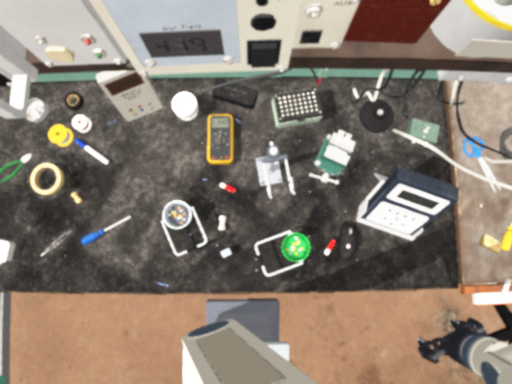

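The side view shows the grey pail at (208,306) with its bail to the right, and the green look-alike at (328,246). In the top view they are at (178,213) and (295,246). The grey one fits the description and the green one is excluded. The hook stand is at about (273,165) in the top view and (240,190) in the side view. One enlarged crop should confirm this.

```bash
python3 - <<'E'
import cv2,numpy as np
s=cv2.imread('pics/side0.png');t=cv2.imread('pics/top0.png')
a=cv2.resize(s[265:345,170:303],(399,240),interpolation=2); a=cv2.resize(s[270:340,180:280],(400,280),interpolation=2)
b=cv2.resize(t[195:265,150:250],(400,280),interpolation=2)
c=cv2.resize(s[145:249,190:322],(400,315),interpolation=2)
d=cv2.resize(t[135:213,220:319],(400,315),interpolation=2)
cv2.imwrite('pics/crop1.png',np.vstack([np.hstack([a,b]),np.hstack([c,d])]))
E
```

```text
(no output)
```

View pics/crop1.png

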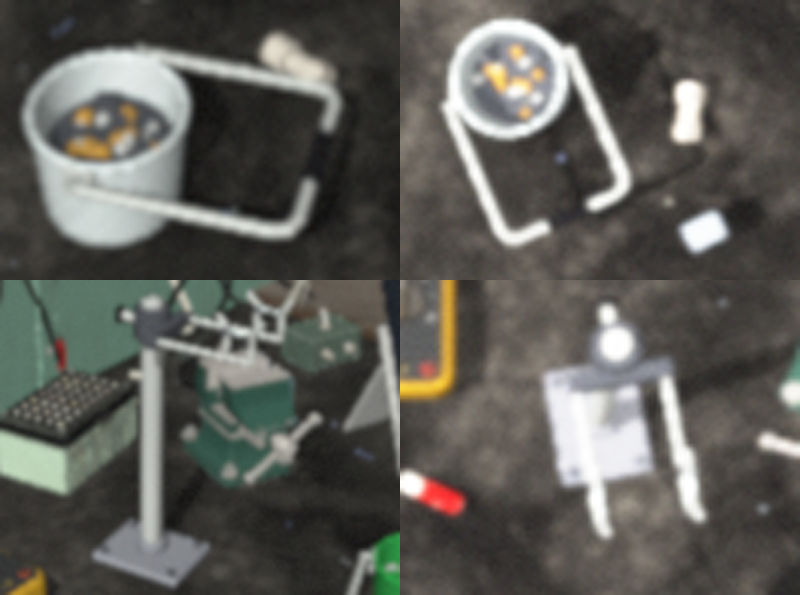

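The crop confirms it: the grey pail's bail is flat with its black tube at side px (258.6,309) and top px (191.7,248.6). The relay and the coax adapter lie to the right of the bail. The stand's column top is at top px (272,150), with its two prongs pointing towards the robot.

```bash
python3 - <<'E'
from h import *
np.set_printoptions(precision=4,suppress=True)
s1=lambda X,Y:((X+.5)/4-.5+180,(Y+.5)/4-.5+270)
t1=lambda X,Y:((X-400+.5)/4-.5+150,(Y+.5)/4-.5+195)
s2=lambda X,Y:(X/3.03+190,(Y-280)/3.03+145)
t2=lambda X,Y:((X-400)/4.04+220,(Y-280)/4.04+135)
R=lambda n,p:ray(n,p)
print('grip',tri(R('top',t1(568.5,216)),R('side',s1(316,157))))
print('rim',tri(R('top',t1(508,78)),R('side',s1(107,108))), plane('top',t1(508,78),.062))
for n,p in dict(pinL=(445,106),pinR=(570,48),cL=(513,238),cR=(622,195),gripT=(568.5,216),tubeA=(549,227),tubeB=(588,205)).items(): print(n,plane('top',t1(*p),.055))
print('relay',plane('top',t1(703,230),.03),'coax',plane('top',t1(687,110),.015))
print('coltop',tri(R('top',t2(613,342)),R('side',s2(152,300))),plane('top',t2(613,342),.26))
for n,p in dict(rootA=(580,390),rootB=(665,375),tipA=(605,533),tipB=(700,517)).items(): print(n,plane('top',t2(*p),.24))
for n,p in dict(b1=(545,375),b2=(672,360),b3=(565,485),b4=(652,470)).items(): print(n,plane('top',t2(*p),.008))
# side prong tips
for n,p in dict(tip_near=(238,357),tip_far=(275,338)).items(): print(n,s2(*p))
print('tips', tri(R('top',t2(605,533)),R('side',s2(238,357))),tri(R('top',t2(700,517)),R('side',s2(238,357))),tri(R('top',t2(605,533)),R('side',s2(275,338))),tri(R('top',t2(700,517)),R('side',s2(275,338))))
E
```

```text
grip (array([0.4411, 0.1259, 0.0583]), [np.float64(6.426513524402072e-05), np.float64(6.426513524395899e-05)])
rim (array([0.5416, 0.1704, 0.0632]), [np.float64(0.0003431283494890634), np.float64(0.0003431283494890511)]) [0.5419 0.1709 0.062 ]
pinL [0.522 0.219 0.055]
pinR [0.5644 0.1265 0.055 ]
cL [0.4252 0.1671 0.055 ]
cR [0.456  0.0872 0.055 ]
gripT [0.4409 0.1264 0.055 ]
tubeA [0.433  0.1407 0.055 ]
tubeB [0.4489 0.1121 0.055 ]
relay [0.4293 0.0297 0.03  ] coax [0.5198 0.043  0.015 ]
coltop (array([ 0.6811, -0.1038,  0.2609]), [np.float64(0.001266294004208754), np.float64(0.001266294004208699)]) [ 0.6824 -0.1032  0.26  ]
rootA [ 0.657  -0.0834  0.24  ]
rootB [ 0.6661 -0.1362  0.24  ]
tipA [ 0.568  -0.0975  0.24  ]
tipB [ 0.5773 -0.1558  0.24  ]
b1 [ 0.7188 -0.0646  0.008 ]
b2 [ 0.73   -0.1639  0.008 ]
b3 [ 0.6321 -0.0791  0.008 ]
b4 [ 0.6432 -0.1465  0.008 ]
tip_near (268.54785478547853, 170.41254125412541)
tip_far (280.7590759075908, 164.14191419141915)
tips (array([ 0.574 , -0.0934,  0.2428]), [np.float64(0.00743114980854821), np.float64(0.007431149808548278)]) (array([ 0.5967, -0.1479,  0.2162]), [np.float64(0.019552284928604176), np.float64(0.01955228492860412)]) (array([ 0.5604, -0.0993,  0.2627]), [np.float64(0.005829233996477784), np.float64(0.0058292339964778755)]) (array([ 0.582 , -0.1536,  0.2372]), [np.float64(0.004994151758586927), np.float64(0.004994151758586887)])
```

```bash
cat >> h.py <<'E'
from scipy.spatial.transform import Rotation as Ro
def plan(dst,yaw,N,nd=2,start=None):
    o=r.get_obs(); R=Ro.from_matrix(o['ee_rot']); p=np.array(o['tool_pos'])
    y=np.radians(yaw); G=Ro.from_matrix(np.array([[np.cos(y),np.sin(y),0],[np.sin(y),-np.cos(y),0],[0,0,-1]]))
    for i in range(N):
        d=R.inv().apply((np.array(dst)-p)/(N-i))/.025; w=(R.inv()*G).as_rotvec(degrees=True)/(N-i)/5
        d=d.round(nd); w=w.round(nd); print(i+1,'xyz',*d,'w',*w)
        p=p+R.apply(d*.025); R=R*Ro.from_rotvec(w*5,degrees=True)
    print('end',p.round(4))
E
python3 - <<'E'
from h import *
plan([.441,.126,.13],113.9,28)
E
```

```text
1 xyz 0.65 -0.68 0.16 w -0.0 -0.0 -0.63
2 xyz 0.68 -0.64 0.16 w -0.0 -0.0 -0.63
3 xyz 0.72 -0.6 0.16 w -0.0 -0.0 -0.63
4 xyz 0.75 -0.56 0.16 w -0.0 -0.0 -0.63
5 xyz 0.78 -0.52 0.16 w -0.0 -0.0 -0.63
6 xyz 0.81 -0.48 0.16 w -0.0 -0.0 -0.63
7 xyz 0.83 -0.43 0.16 w -0.0 -0.0 -0.63
8 xyz 0.85 -0.39 0.15 w -0.0 -0.0 -0.63
9 xyz 0.87 -0.34 0.16 w -0.0 -0.0 -0.64
10 xyz 0.89 -0.29 0.15 w -0.0 -0.0 -0.63
11 xyz 0.91 -0.24 0.16 w -0.0 -0.0 -0.64
12 xyz 0.92 -0.19 0.15 w -0.0 -0.0 -0.63
13 xyz 0.93 -0.14 0.16 w -0.0 -0.0 -0.64
14 xyz 0.93 -0.09 0.15 w -0.0 -0.0 -0.63
15 xyz 0.94 -0.04 0.16 w -0.0 -0.0 -0.64
16 xyz 0.94 0.02 0.15 w -0.0 -0.0 -0.63
17 xyz 0.94 0.07 0.16 w -0.0 -0.0 -0.64
18 xyz 0.93 0.12 0.15 w -0.0 -0.0 -0.63
19 xyz 0.92 0.17 0.16 w -0.0 -0.0 -0.64
20 xyz 0.91 0.22 0.15 w -0.0 -0.0 -0.63
21 xyz 0.9 0.27 0.16 w -0.0 -0.0 -0.64
22 xyz 0.88 0.32 0.15 w -0.0 -0.0 -0.63
23 xyz 0.86 0.37 0.16 w -0.0 -0.0 -0.64
24 xyz 0.84 0.42 0.15 w -0.0 -0.0 -0.63
25 xyz 0.82 0.46 0.16 w 0.0 -0.0 -0.64
26 xyz 0.79 0.51 0.15 w 0.0 -0.0 -0.63
27 xyz 0.76 0.55 0.16 w 0.0 -0.01 -0.64
28 xyz 0.74 0.59 0.15 w 0.0 -0.0 -0.63
end [0.4409 0.126  0.1301]
```

carry_out(targets=[{"x": 0.65,"y": -0.68,"z": 0.1,"wz": -0.63},{"x": 0.68,"y": -0.64,"z": 0.1,"wz": -0.63},{"x": 0.72,"y": -0.6,"z": 0.1,"wz": -0.63},{"x": 0.75,"y": -0.56,"z": 0.1,"wz": -0.63},{"x": 0.78,"y": -0.52,"z": 0.1,"wz": -0.63}])

```text
schema error: expected keys wx, wy, wz, x, y, z, claw
```

carry_out(targets=[{"x": 0.81,"y": -0.48,"z": 0.1,"wz": -0.63},{"x": 0.83,"y": -0.43,"z": 0.1,"wz": -0.63},{"x": 0.85,"y": -0.39,"z": 0.1,"wz": -0.63},{"x": 0.87,"y": -0.34,"z": 0.1,"wz": -0.64},{"x": 0.89,"y": -0.29,"z": 0.1,"wz": -0.63}])

```text
schema error: expected keys wx, wy, wz, x, y, z, claw
```

carry_out(targets=[{"x": 0.91,"y": -0.24,"z": 0.1,"wz": -0.64},{"x": 0.92,"y": -0.19,"z": 0.1,"wz": -0.63},{"x": 0.93,"y": -0.14,"z": 0.1,"wz": -0.64},{"x": 0.93,"y": -0.09,"z": 0.1,"wz": -0.63},{"x": 0.94,"y": -0.04,"z": 0.1,"wz": -0.64}])

```text
schema error: expected keys wx, wy, wz, x, y, z, claw
```

carry_out(targets=[{"x": 0.94,"y": 0.02,"z": 0.1,"wz": -0.63},{"x": 0.94,"y": 0.07,"z": 0.1,"wz": -0.64},{"x": 0.93,"y": 0.12,"z": 0.1,"wz": -0.63},{"x": 0.92,"y": 0.17,"z": 0.1,"wz": -0.64},{"x": 0.91,"y": 0.22,"z": 0.1,"wz": -0.63}])

```text
schema error: expected keys wx, wy, wz, x, y, z, claw
```

All seven keys are required in every row.

carry_out(targets=[{"x": 0.65,"y": -0.68,"z": 0.1,"wx": 0,"wy": 0,"wz": -0.63,"claw": 1},{"x": 0.68,"y": -0.64,"z": 0.1,"wx": 0,"wy": 0,"wz": -0.63,"claw": 1},{"x": 0.72,"y": -0.6,"z": 0.1,"wx": 0,"wy": 0,"wz": -0.63,"claw": 1},{"x": 0.75,"y": -0.56,"z": 0.1,"wx": 0,"wy": 0,"wz": -0.63,"claw": 1},{"x": 0.78,"y": -0.52,"z": 0.1,"wx": 0,"wy": 0,"wz": -0.63,"claw": 1}])

```text
t: 0.65
tool_pos: [0.2715, -0.3856, 0.2265]
ee_rot: [[0.754, 0.657, -0.0], [0.657, -0.754, 0.0], [0.0, -0.0, -1.0]]
wrist_force: [1.2, -0.2, -0.3]
width: 1.001
finger_force: 0.0
```

carry_out(targets=[{"x": 0.81,"y": -0.48,"z": 0.1,"wx": 0,"wy": 0,"wz": -0.63,"claw": 1},{"x": 0.83,"y": -0.43,"z": 0.1,"wx": 0,"wy": 0,"wz": -0.63,"claw": 1},{"x": 0.85,"y": -0.39,"z": 0.1,"wx": 0,"wy": 0,"wz": -0.63,"claw": 1},{"x": 0.87,"y": -0.34,"z": 0.1,"wx": 0,"wy": 0,"wz": -0.64,"claw": 1},{"x": 0.89,"y": -0.29,"z": 0.1,"wx": 0,"wy": 0,"wz": -0.63,"claw": 1}])

```text
t: 1.15
tool_pos: [0.3083, -0.2745, 0.2141]
ee_rot: [[0.547, 0.837, -0.0], [0.837, -0.547, 0.0], [0.0, -0.0, -1.0]]
wrist_force: [0.1, -0.1, 0.7]
width: 0.998
finger_force: 0.0
```

carry_out(targets=[{"x": 0.91,"y": -0.24,"z": 0.1,"wx": 0,"wy": 0,"wz": -0.64,"claw": 1},{"x": 0.92,"y": -0.19,"z": 0.1,"wx": 0,"wy": 0,"wz": -0.63,"claw": 1},{"x": 0.93,"y": -0.14,"z": 0.1,"wx": 0,"wy": 0,"wz": -0.64,"claw": 1},{"x": 0.93,"y": -0.09,"z": 0.1,"wx": 0,"wy": 0,"wz": -0.63,"claw": 1},{"x": 0.94,"y": -0.04,"z": 0.1,"wx": 0,"wy": 0,"wz": -0.64,"claw": 1}])

```text
t: 1.65
tool_pos: [0.3451, -0.163, 0.2016]
ee_rot: [[0.296, 0.955, -0.0], [0.955, -0.296, 0.0], [0.0, -0.0, -1.0]]
wrist_force: [-1.0, -0.2, -0.6]
width: 1.004
finger_force: 0.0
```

carry_out(targets=[{"x": 0.94,"y": 0.02,"z": 0.1,"wx": 0,"wy": 0,"wz": -0.63,"claw": 1},{"x": 0.94,"y": 0.07,"z": 0.1,"wx": 0,"wy": 0,"wz": -0.64,"claw": 1},{"x": 0.93,"y": 0.12,"z": 0.1,"wx": 0,"wy": 0,"wz": -0.63,"claw": 1},{"x": 0.92,"y": 0.17,"z": 0.1,"wx": 0,"wy": 0,"wz": -0.64,"claw": 1},{"x": 0.91,"y": 0.22,"z": 0.1,"wx": 0,"wy": 0,"wz": -0.63,"claw": 1}])

```text
t: 2.15
tool_pos: [0.3821, -0.0517, 0.1891]
ee_rot: [[0.024, 1.0, -0.0], [1.0, -0.024, 0.0], [0.0, -0.0, -1.0]]
wrist_force: [1.4, 0.2, 0.2]
width: 1.002
finger_force: 0.0
```

carry_out(targets=[{"x": 0.9,"y": 0.27,"z": 0.1,"wx": 0,"wy": 0,"wz": -0.64,"claw": 1},{"x": 0.88,"y": 0.32,"z": 0.1,"wx": 0,"wy": 0,"wz": -0.63,"claw": 1},{"x": 0.86,"y": 0.37,"z": 0.1,"wx": 0,"wy": 0,"wz": -0.64,"claw": 1},{"x": 0.84,"y": 0.42,"z": 0.1,"wx": 0,"wy": 0,"wz": -0.63,"claw": 1},{"x": 0,"y": 0,"z": 0,"wx": 0,"wy": 0,"wz": 0,"claw": 1}])

```text
t: 2.65
tool_pos: [0.4118, 0.0381, 0.1789]
ee_rot: [[-0.198, 0.98, -0.001], [0.98, 0.198, 0.001], [0.001, -0.001, -1.0]]
wrist_force: [0.1, -0.3, 0.0]
width: 0.997
finger_force: 0.0
```

```bash
python3 - <<'E'
from h import *
np.save('T1.npy',T('wrist')); cv2.imwrite('pics/w1.png',optics.camera('wrist'))
print(proj('wrist',[[.441,.126,.056],[.4252,.1671,.055],[.456,.0872,.055]]))
plan([.441,.126,.09],113.9,5)
E
```

```text
[[312.75880626  93.92771674]
 [305.78246568  39.36280204]
 [318.32886808 141.94482751]]
1 xyz 0.65 0.37 0.71 w -0.0 -0.0 -0.5
2 xyz 0.63 0.4 0.71 w -0.0 -0.0 -0.5
3 xyz 0.62 0.43 0.71 w -0.0 -0.0 -0.51
4 xyz 0.6 0.45 0.71 w -0.0 -0.0 -0.5
5 xyz 0.57 0.48 0.72 w -0.01 -0.0 -0.51
end [0.441  0.126  0.0899]
```

View pics/w1.png

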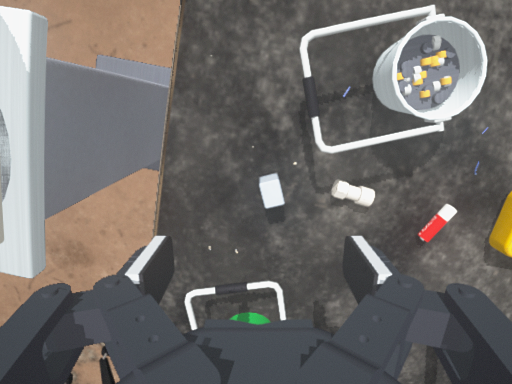

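The wrist view shows the tube from (307,77) to (315,117) and the bail corners at (303,40) and (321,150). The prediction agrees to 3 px.

```bash
python3 - <<'E'
from h import *
t=np.load('T1.npy')
im=cv2.imread('pics/w1.png'); g=im.max(2)
m=((g<60)[60:135,295:330]).astype(np.uint8)
n,l,s,c=cv2.connectedComponentsWithStats(m); i=1+np.argmax(s[1:,4]); ys,xs=np.where(l==i)
print(s[i],c[i]+[295,60])
for p in [(311,97),(305,58),(317,135),(433,13),(440,128)]: print(p,plane('wrist',p,.056,t))
s1=lambda X,Y:((X+.5)/4-.5+180,(Y+.5)/4-.5+270)
t1=lambda X,Y:((X-400+.5)/4-.5+150,(Y+.5)/4-.5+195)
print(tri(ray('wrist',(311,97),t),ray('side',s1(316,157)),ray('top',t1(568.5,216))))
print(tri(ray('wrist',(311,97),t),ray('side',s1(316,157))))
E
```

```text
[ 4 51  6  8 33] [301.60606061 114.33333333]
(311, 97) [0.44030606 0.12425095 0.056     ]
(305, 58) [0.42792028 0.15366034 0.056     ]
(317, 135) [0.45332895 0.09400557 0.056     ]
(433, 13) [0.52329977 0.21104487 0.056     ]
(440, 128) [0.56067877 0.12316957 0.056     ]
(array([0.44083486, 0.1252032 , 0.05763116]), [np.float64(0.0013185367427051941), np.float64(0.0006724846151779273), np.float64(0.0007742078525263242)])
(array([0.44101406, 0.12457302, 0.05681587]), [np.float64(0.0009097750960435804), np.float64(0.0009097750960436788)])
```

carry_out(targets=[{"x": 0.65,"y": 0.37,"z": 0.71,"wx": 0,"wy": 0,"wz": -0.48,"claw": 0},{"x": 0.63,"y": 0.4,"z": 0.71,"wx": 0,"wy": 0,"wz": -0.48,"claw": 0},{"x": 0.62,"y": 0.42,"z": 0.71,"wx": 0,"wy": 0,"wz": -0.48,"claw": 0},{"x": 0.57,"y": 0.45,"z": 0.71,"wx": 0,"wy": 0,"wz": -0.48,"claw": 0},{"x": 0.56,"y": 0.48,"z": 0.71,"wx": 0,"wy": 0,"wz": -0.46,"claw": 0}])

```text
t: 3.2
tool_pos: [0.4419, 0.1238, 0.0899]
ee_rot: [[-0.392, 0.92, 0.0], [0.92, 0.392, -0.0], [-0.0, 0.0, -1.0]]
wrist_force: [1.3, -0.3, -0.5]
width: 0.501
finger_force: 0.0
```

carry_out(targets=[{"x": 0,"y": 0,"z": 0.6,"wx": 0,"wy": 0,"wz": 0,"claw": 0},{"x": 0,"y": 0,"z": 0.6,"wx": 0,"wy": 0,"wz": 0,"claw": 0},{"x": 0,"y": 0,"z": 0.55,"wx": 0,"wy": 0,"wz": 0,"claw": 0},{"x": 0,"y": 0,"z": 0,"wx": 0,"wy": 0,"wz": 0,"claw": 0}])

```text
t: 3.6
tool_pos: [0.4407, 0.1231, 0.0455]
ee_rot: [[-0.391, 0.92, -0.003], [0.92, 0.391, -0.0], [0.001, -0.003, -1.0]]
wrist_force: [0.5, -0.2, 0.2]
width: 0.504
finger_force: 0.0
```

```bash
python3 - <<'E'
from h import *
o=r.get_obs(); print(o['tool_pos'],o['wrist_force'],o['width'],np.degrees(np.arctan2(o['ee_rot'][1,0],o['ee_rot'][0,0])))
cv2.imwrite('pics/w2.png',optics.camera('wrist'))
E
```

```text
[0.4407234  0.12305509 0.04546082] [ 0.47532685 -0.20161014  0.22393157] 0.5036347283905117 113.01335138489267
```

View pics/w2.png

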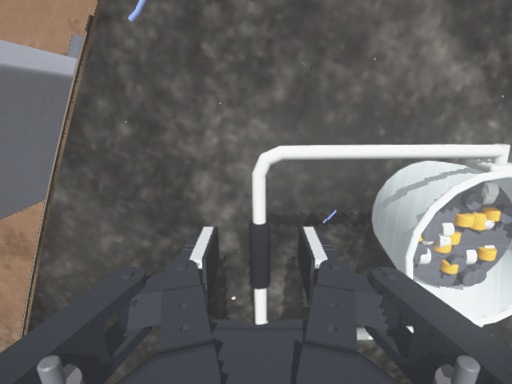

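The tube runs from (260,222) to (260,290), well centred between the pads at columns 205 and 315.

```bash
python3 - <<'E'
from h import *
o=r.get_obs(); R=o['ee_rot']
for p in [(260,222),(260,256),(260,290),(258,170),(262,320)]: print(R.T@(plane('wrist',p,.056)-o['tool_pos']))
E
```

```text
[ 0.01824491  0.00068189 -0.00958202]
[ 0.00061167  0.0007218  -0.00958868]
[-0.01852482  0.00076675 -0.00959591]
[ 0.04285514 -0.00025276 -0.00957122]
[-0.03690634  0.00185623 -0.00960464]
```

carry_out(targets=[{"x": 0,"y": 0,"z": 0,"wx": 0,"wy": 0,"wz": 0,"claw": -1},{"x": 0,"y": 0,"z": 0,"wx": 0,"wy": 0,"wz": 0,"claw": -1},{"x": 0,"y": 0,"z": 0,"wx": 0,"wy": 0,"wz": 0,"claw": -1},{"x": 0,"y": 0,"z": 0,"wx": 0,"wy": 0,"wz": 0,"claw": -1},{"x": 0,"y": 0,"z": 0,"wx": 0,"wy": 0,"wz": 0,"claw": -1}], squeeze=40)

```text
t: 4.15
tool_pos: [0.4419, 0.1238, 0.0471]
ee_rot: [[-0.392, 0.92, 0.0], [0.92, 0.392, -0.0], [-0.0, 0.0, -1.0]]
wrist_force: [-1.0, -0.2, 2.3]
width: 0.097
finger_force: 39.0
```

carry_out(targets=[{"x": 0,"y": 0.02,"z": -0.46,"wx": 0,"wy": 0,"wz": 0,"claw": -1},{"x": 0,"y": 0.07,"z": -0.46,"wx": 0,"wy": 0,"wz": 0,"claw": -1},{"x": 0,"y": 0.12,"z": -0.44,"wx": 0,"wy": 0,"wz": 0,"claw": -1},{"x": 0,"y": 0.17,"z": -0.43,"wx": 0,"wy": 0,"wz": 0,"claw": -1},{"x": 0,"y": 0.21,"z": -0.41,"wx": 0,"wy": 0,"wz": 0,"claw": -1}])

```text
t: 4.65
tool_pos: [0.4549, 0.1297, 0.1022]
ee_rot: [[-0.392, 0.92, -0.001], [0.92, 0.392, -0.0], [0.0, -0.001, -1.0]]
wrist_force: [-3.7, -2.2, 1.5]
width: 0.094
finger_force: 39.3
```

carry_out(targets=[{"x": 0,"y": 0.25,"z": -0.39,"wx": 0,"wy": 0,"wz": 0,"claw": -1},{"x": 0,"y": 0.29,"z": -0.36,"wx": 0,"wy": 0,"wz": 0,"claw": -1},{"x": 0,"y": 0.33,"z": -0.33,"wx": 0,"wy": 0,"wz": 0,"claw": -1},{"x": 0,"y": 0.36,"z": -0.29,"wx": 0,"wy": 0,"wz": 0,"claw": -1},{"x": 0,"y": 0.39,"z": -0.25,"wx": 0,"wy": 0,"wz": 0,"claw": -1}])

```text
t: 5.15
tool_pos: [0.4929, 0.1459, 0.1433]
ee_rot: [[-0.392, 0.92, 0.0], [0.92, 0.392, 0.0], [0.0, 0.0, -1.0]]
wrist_force: [-3.5, 0.5, 5.1]
width: 0.094
finger_force: 39.6
```

```bash
python3 - <<'E'
from h import *
o=r.get_obs(); print(o['tool_pos'],o['wrist_force'],o['width'])
a=optics.camera('side'); cv2.imwrite('pics/m1.png',cv2.resize(a[200:350,150:350],(800,600)))
E
```

```text
[0.49289172 0.14590433 0.14331329] [-3.52640044  0.51325475  5.11667647] 0.0939122816039217
```

View pics/m1.png

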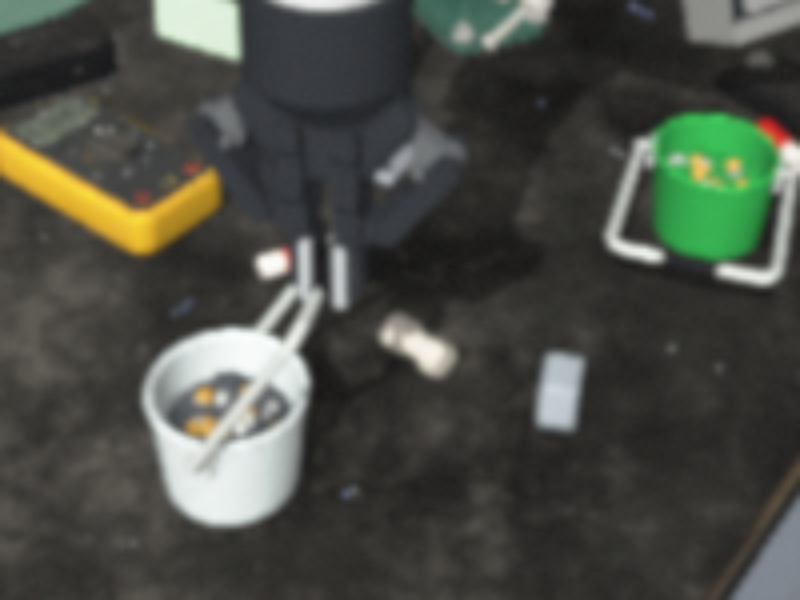

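Bail swinging as planned (grip at crop (330,280), pail still standing); the pull is slightly compressive, so I'll carry on a touch higher.

carry_out(targets=[{"x": 0,"y": 0.41,"z": -0.26,"wx": 0,"wy": 0,"wz": 0,"claw": -1},{"x": 0,"y": 0.43,"z": -0.19,"wx": 0,"wy": 0,"wz": 0,"claw": -1},{"x": 0,"y": 0.44,"z": -0.12,"wx": 0,"wy": 0,"wz": 0,"claw": -1},{"x": 0,"y": 0.44,"z": -0.07,"wx": 0,"wy": 0,"wz": 0,"claw": -1},{"x": 0,"y": 0.42,"z": -0.02,"wx": 0,"wy": 0,"wz": 0,"claw": -1}])

```text
t: 5.7
tool_pos: [0.5425, 0.1669, 0.1585]
ee_rot: [[-0.392, 0.92, -0.001], [0.92, 0.392, -0.0], [0.0, -0.001, -1.0]]
wrist_force: [-0.7, 0.7, -5.1]
width: 0.097
finger_force: 39.0
```

carry_out(targets=[{"x": 0,"y": 0,"z": 0,"wx": 0,"wy": 0,"wz": 0,"claw": -1}])

```text
t: 5.8
tool_pos: [0.5428, 0.167, 0.1581]
ee_rot: [[-0.393, 0.92, -0.001], [0.92, 0.393, -0.0], [0.0, -0.001, -1.0]]
wrist_force: [-0.1, -0.3, -5.7]
width: 0.1
finger_force: 38.9
```

```bash
python3 - <<'E'
from h import *
o=r.get_obs(); print(o['tool_pos'],o['wrist_force'],o['width'])
a=optics.camera('side')[250:350,150:290]; a=a.copy()
cv2.imwrite('pics/m2.png',a)
# pail mask centroid: rim in side
m=(a.min(2)>140).astype(np.uint8); print(cv2.connectedComponentsWithStats(m)[2:])
E
```

```text
[0.54279007 0.16696142 0.15809733] [-0.1416988  -0.3278917  -5.69804539] 0.09987813783237491
(array([[    0,     0,   140,   100, 12289],
       [   40,     0,    41,    82,  1434],
       [   55,     0,     4,    15,    44],
       [   95,    29,    18,    14,   135],
       [  135,    39,     5,    18,    75],
       [   57,    48,     4,     4,    12],
       [   53,    50,     1,     1,     1],
       [   70,    50,     3,     4,    10]], dtype=int32), array([[ 69.95882497,  49.55806005],
       [ 59.34239888,  51.69456067],
       [ 56.11363636,   7.11363636],
       [103.3037037 ,  35.47407407],
       [137.28      ,  47.88      ],
       [ 58.75      ,  49.41666667],
       [ 53.        ,  50.        ],
       [ 71.        ,  51.5       ]]))
```

carry_out(targets=[{"x": 0,"y": 0,"z": -0.2,"wx": 0,"wy": 0,"wz": 0,"claw": -1},{"x": 0,"y": 0,"z": -0.4,"wx": 0,"wy": 0,"wz": 0,"claw": -1},{"x": 0,"y": 0,"z": -0.6,"wx": 0,"wy": 0,"wz": 0,"claw": -1},{"x": 0,"y": 0,"z": -0.8,"wx": 0,"wy": 0,"wz": 0,"claw": -1},{"x": 0,"y": 0,"z": -0.8,"wx": 0,"wy": 0,"wz": 0,"claw": -1}])

```text
t: 6.35
tool_pos: [0.5414, 0.1664, 0.2305]
ee_rot: [[-0.392, 0.92, 0.0], [0.92, 0.392, 0.0], [-0.0, 0.0, -1.0]]
wrist_force: [-0.1, -0.5, -5.3]
width: 0.092
finger_force: 39.1
```

carry_out(targets=[{"x": 0,"y": 0,"z": -0.8,"wx": 0,"wy": 0,"wz": 0,"claw": -1},{"x": 0,"y": 0,"z": -0.8,"wx": 0,"wy": 0,"wz": 0,"claw": -1},{"x": 0,"y": 0,"z": -0.6,"wx": 0,"wy": 0,"wz": 0,"claw": -1},{"x": 0,"y": 0,"z": -0.3,"wx": 0,"wy": 0,"wz": 0,"claw": -1},{"x": 0,"y": 0,"z": 0,"wx": 0,"wy": 0,"wz": 0,"claw": -1}])

```text
t: 6.85
tool_pos: [0.5419, 0.1665, 0.2927]
ee_rot: [[-0.392, 0.92, 0.002], [0.92, 0.392, 0.0], [-0.001, 0.002, -1.0]]
wrist_force: [-0.1, -0.6, -5.7]
width: 0.096
finger_force: 39.0
```

```bash
python3 - <<'E'
from h import *
plan([.49,-.138,.293],99.9,17)
E
```

```text
1 xyz -0.61 -0.39 -0.0 w 0.0 0.0 0.16
2 xyz -0.62 -0.39 -0.0 w 0.0 0.0 0.15
3 xyz -0.62 -0.38 -0.0 w 0.0 0.0 0.16
4 xyz -0.63 -0.37 -0.0 w 0.0 0.0 0.15
5 xyz -0.63 -0.36 -0.0 w 0.0 0.0 0.16
6 xyz -0.64 -0.35 -0.0 w 0.0 0.0 0.15
7 xyz -0.64 -0.34 -0.0 w 0.0 0.0 0.16
8 xyz -0.65 -0.33 -0.0 w 0.0 0.0 0.15
9 xyz -0.65 -0.33 -0.0 w 0.0 0.0 0.16
10 xyz -0.65 -0.32 -0.0 w 0.0 0.0 0.15
11 xyz -0.66 -0.31 -0.0 w 0.0 0.0 0.16
12 xyz -0.66 -0.3 -0.0 w 0.0 0.0 0.15
13 xyz -0.67 -0.29 -0.0 w 0.01 0.0 0.16
14 xyz -0.67 -0.28 -0.0 w 0.0 0.0 0.15
15 xyz -0.67 -0.27 -0.01 w 0.01 0.0 0.16
16 xyz -0.68 -0.26 -0.0 w 0.0 0.0 0.15
17 xyz -0.68 -0.24 -0.01 w 0.01 0.0 0.16
end [ 0.4901 -0.138   0.293 ]
```

carry_out(targets=[{"x": -0.2,"y": -0.1,"z": 0,"wx": 0,"wy": 0,"wz": 0.13,"claw": -1},{"x": -0.45,"y": -0.2,"z": 0,"wx": 0,"wy": 0,"wz": 0.13,"claw": -1},{"x": -0.6,"y": -0.3,"z": 0,"wx": 0,"wy": 0,"wz": 0.13,"claw": -1},{"x": -0.64,"y": -0.33,"z": 0,"wx": 0,"wy": 0,"wz": 0.13,"claw": -1},{"x": -0.64,"y": -0.33,"z": 0,"wx": 0,"wy": 0,"wz": 0.13,"claw": -1}])

```text
t: 7.35
tool_pos: [0.5353, 0.0943, 0.2908]
ee_rot: [[-0.338, 0.941, -0.001], [0.941, 0.338, -0.0], [-0.0, -0.001, -1.0]]
wrist_force: [0.0, -0.9, -5.0]
width: 0.1
finger_force: 39.1
```

carry_out(targets=[{"x": -0.64,"y": -0.33,"z": 0,"wx": 0,"wy": 0,"wz": 0.13,"claw": -1},{"x": -0.64,"y": -0.33,"z": 0,"wx": 0,"wy": 0,"wz": 0.13,"claw": -1},{"x": -0.64,"y": -0.33,"z": 0,"wx": 0,"wy": 0,"wz": 0.13,"claw": -1},{"x": -0.64,"y": -0.33,"z": 0,"wx": 0,"wy": 0,"wz": 0.13,"claw": -1},{"x": -0.64,"y": -0.33,"z": 0,"wx": 0,"wy": 0,"wz": 0.13,"claw": -1}])

```text
t: 7.85
tool_pos: [0.5213, 0.0052, 0.2909]
ee_rot: [[-0.284, 0.959, -0.001], [0.959, 0.284, -0.0], [-0.0, -0.001, -1.0]]
wrist_force: [0.2, -0.3, -5.2]
width: 0.098
finger_force: 39.0
```

carry_out(targets=[{"x": -0.64,"y": -0.33,"z": 0,"wx": 0,"wy": 0,"wz": 0.13,"claw": -1},{"x": -0.64,"y": -0.33,"z": 0,"wx": 0,"wy": 0,"wz": 0.13,"claw": -1},{"x": -0.64,"y": -0.33,"z": 0,"wx": 0,"wy": 0,"wz": 0.13,"claw": -1},{"x": -0.64,"y": -0.33,"z": 0,"wx": 0,"wy": 0,"wz": 0.13,"claw": -1},{"x": -0.64,"y": -0.33,"z": 0,"wx": 0,"wy": 0,"wz": 0.13,"claw": -1}])

```text
t: 8.35
tool_pos: [0.5024, -0.0827, 0.2909]
ee_rot: [[-0.229, 0.973, -0.001], [0.973, 0.229, -0.0], [0.0, -0.001, -1.0]]
wrist_force: [-0.2, -0.7, -5.6]
width: 0.099
finger_force: 39.0
```

```bash
python3 - <<'E'
from h import *
np.save('T3.npy',T('wrist')); cv2.imwrite('pics/w3.png',optics.camera('wrist'))
E
```

carry_out(targets=[{"x": -0.64,"y": -0.33,"z": 0,"wx": 0,"wy": 0,"wz": 0.13,"claw": -1},{"x": -0.64,"y": -0.3,"z": 0,"wx": 0,"wy": 0,"wz": 0.13,"claw": -1},{"x": -0.5,"y": -0.2,"z": 0,"wx": 0,"wy": 0,"wz": 0.13,"claw": -1},{"x": -0.3,"y": -0.1,"z": 0,"wx": 0,"wy": 0,"wz": 0.13,"claw": -1},{"x": -0.1,"y": 0,"z": 0,"wx": 0,"wy": 0,"wz": 0.13,"claw": -1}])

```text
t: 8.9
tool_pos: [0.4922, -0.1401, 0.2911]
ee_rot: [[-0.173, 0.985, -0.0], [0.985, 0.173, -0.0], [0.0, -0.0, -1.0]]
wrist_force: [-0.6, -0.6, -4.9]
width: 0.1
finger_force: 39.0
```

```bash
python3 - <<'E'
from h import *
np.save('T4.npy',T('wrist')); a=optics.camera('wrist'); cv2.imwrite('pics/w4.png',a)
o=r.get_obs(); print(o['tool_pos'],o['wrist_force'])
b=cv2.imread('pics/w3.png')
cv2.imwrite('pics/w34.png',np.hstack([b[:,112:],a[:,112:]]))
E
```

```text
[ 0.49241487 -0.13989061  0.2911188 ] [-0.41131998  0.41044346 -5.30982193]
```

View pics/w34.png

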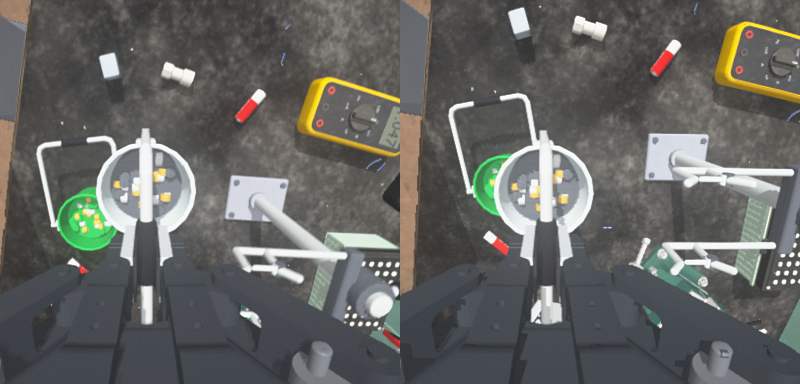

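Both views show the pail hanging upright with its window facing the hook. In w4 (half-image offset, +112-400) the prongs run at (685–795,170–185) and (665–770,245–275). I'll enlarge those parts.

```bash
python3 - <<'E'
import cv2,numpy as np
a=cv2.imread('pics/w3.png');b=cv2.imread('pics/w4.png')
A=cv2.resize(a[225:300,335:465],(780,450)[:1]+(290,),interpolation=2) if 0 else None
b1=cv2.resize(b[155:285,365:512],(588,520),interpolation=2)
a1=cv2.resize(a[235:300,340:393],(212,260),interpolation=2)
c=np.zeros((520,800,3),np.uint8); c[:,:588]=b1; c[:260,588:]=a1
cv2.imwrite('pics/z4.png',c)
E
```

```text
(no output)
```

View pics/z4.png

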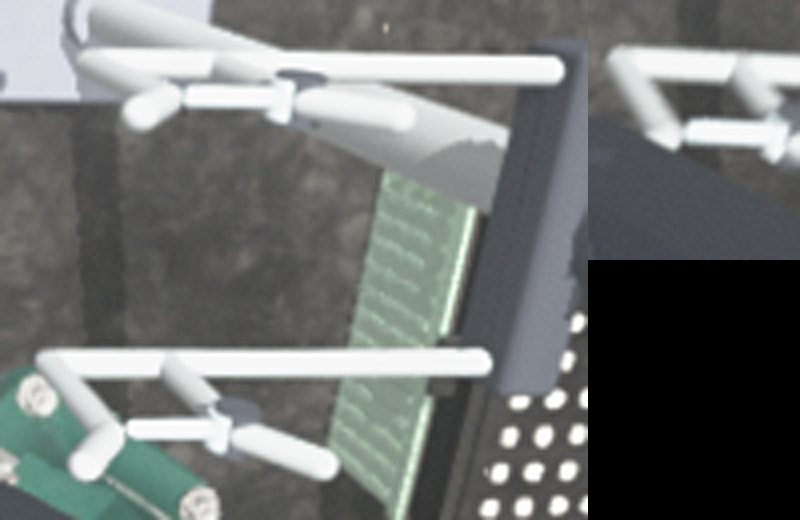

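The crop shows the left prong with its bar corner at (85,62), rear stalk base at (225,65) and hinge block at (283,102). For the right prong, the corner is at (45,360), the stalk base at (175,362) and the hinge at (220,430). Both catches are shut across the throats.

```bash
python3 - <<'E'
from h import *
np.set_printoptions(precision=4,suppress=True)
t3=np.load('T3.npy');t4=np.load('T4.npy')
A=lambda X,Y:((X-588)/4+340-.4,Y/4+235-.4); B=lambda X,Y:(X/4+365-.4,Y/4+155-.4)
for n,a,b in [('corner',(620,58),(85,62)),('rearbase',(745,65),(225,65)),('hinge',(775,142),(283,102)),('beakbend',(665,140),(170,97))]:
    print(n,tri(ray('wrist',A(*a),t3),ray('wrist',B(*b),t4)))
z=tri(ray('wrist',A(620,58),t3),ray('wrist',B(85,62),t4))[0][2]
for z in (z-.004,z,z+.004):
  P={n:plane('wrist',B(*p),z,t4) for n,p in dict(Lc=(85,62),Lr=(225,65),Lroot=(555,70),Rc=(45,360),Rr=(175,362),Rroot=(485,363)).items()}
  for n in P: print(n,P[n])
  d=P['Lroot']-P['Lc'];e=P['Rroot']-P['Rc'];f=P['Lroot']-P['Rroot'];g=P['Lc']-P['Rc'];q=P['Lr']-P['Rr']
  print('yaw',[np.degrees(np.arctan2(v[1],v[0])) for v in(d,e)],[np.degrees(np.arctan2(-v[0],v[1])) for v in(f,g,q)],np.linalg.norm(f),np.linalg.norm(g),np.linalg.norm(q),np.linalg.norm(d))
E
```

```text
corner (array([ 0.5721, -0.0963,  0.2365]), [np.float64(0.00019516429620088115), np.float64(0.00019516429620077227)])
rearbase (array([ 0.5952, -0.0923,  0.2375]), [np.float64(0.0002787030907001551), np.float64(0.00027870309070014243)])
hinge (array([ 0.5892, -0.0931,  0.2645]), [np.float64(0.00022645719916559664), np.float64(0.00022645719916561754)])
beakbend (array([ 0.5698, -0.0948,  0.2681]), [np.float64(0.0003665537603893892), np.float64(0.0003665537603893084)])
Lc [ 0.5739 -0.0968  0.2325]
Lr [ 0.5986 -0.0928  0.2325]
Lroot [ 0.66   -0.0826  0.2325]
Rc [ 0.5832 -0.1525  0.2325]
Rr [ 0.6079 -0.1489  0.2325]
Rroot [ 0.6696 -0.1393  0.2325]
yaw [np.float64(9.356228760287744), np.float64(8.68822830632846)] [np.float64(9.645807679389929), np.float64(9.469774939880388), np.float64(9.425926206038016)] 0.057552071041959856 0.05653169380013175 0.05680562967848345 0.08728353520765522
Lc [ 0.5719 -0.0963  0.2365]
Lr [ 0.5962 -0.0924  0.2365]
Lroot [ 0.6563 -0.0824  0.2365]
Rc [ 0.581  -0.1509  0.2365]
Rr [ 0.6053 -0.1473  0.2365]
Rroot [ 0.6657 -0.1379  0.2365]
yaw [np.float64(9.35622876028776), np.float64(8.68822830632845)] [np.float64(9.645807679389954), np.float64(9.469774939880365), np.float64(9.425926206037955)] 0.056357576228639496 0.055358376944457846 0.05562662727613942 0.08547196303994294
Lc [ 0.57   -0.0957  0.2405]
Lr [ 0.5937 -0.092   0.2405]
Lroot [ 0.6525 -0.0821  0.2405]
Rc [ 0.5789 -0.1492  0.2405]
Rr [ 0.6026 -0.1457  0.2405]
Rroot [ 0.6618 -0.1365  0.2405]
yaw [np.float64(9.356228760287754), np.float64(8.688228306328458)] [np.float64(9.645807679389872), np.float64(9.469774939880342), np.float64(9.42592620603801)] 0.05516308141531909 0.05418506008878393 0.05444762487379538 0.08366039087223076
```

carry_out(targets=[{"x": 0,"y": 0.15,"z": 0,"wx": 0,"wy": 0,"wz": 0.1,"claw": -1},{"x": 0.07,"y": 0.3,"z": 0,"wx": 0,"wy": 0,"wz": 0,"claw": -1},{"x": 0,"y": 0.4,"z": 0,"wx": 0,"wy": 0,"wz": 0,"claw": -1},{"x": 0,"y": 0.4,"z": 0,"wx": 0,"wy": 0,"wz": 0,"claw": -1},{"x": 0,"y": 0.4,"z": 0,"wx": 0,"wy": 0,"wz": 0,"claw": -1}])

```text
t: 9.45
tool_pos: [0.5341, -0.13, 0.2911]
ee_rot: [[-0.168, 0.986, -0.0], [0.986, 0.168, 0.0], [0.0, 0.0, -1.0]]
wrist_force: [0.1, 0.7, -5.2]
width: 0.095
finger_force: 39.0
```

carry_out(targets=[{"x": 0,"y": 0.4,"z": 0,"wx": 0,"wy": 0,"wz": 0,"claw": -1},{"x": 0,"y": 0.4,"z": 0,"wx": 0,"wy": 0,"wz": 0,"claw": -1},{"x": 0,"y": 0.4,"z": 0,"wx": 0,"wy": 0,"wz": 0,"claw": -1},{"x": 0,"y": 0.35,"z": 0,"wx": 0,"wy": 0,"wz": 0,"claw": -1},{"x": 0,"y": 0.3,"z": 0,"wx": 0,"wy": 0,"wz": 0,"claw": -1}])

```text
t: 9.95
tool_pos: [0.5792, -0.1226, 0.2911]
ee_rot: [[-0.167, 0.986, -0.0], [0.986, 0.167, 0.0], [0.0, -0.0, -1.0]]
wrist_force: [-0.3, 0.4, -4.9]
width: 0.096
finger_force: 39.0
```

carry_out(targets=[{"x": 0,"y": 0.2,"z": 0,"wx": 0,"wy": 0,"wz": 0,"claw": -1},{"x": 0,"y": 0.15,"z": 0,"wx": 0,"wy": 0,"wz": 0,"claw": -1},{"x": 0,"y": 0.07,"z": 0,"wx": 0,"wy": 0,"wz": 0,"claw": -1},{"x": 0,"y": 0,"z": 0,"wx": 0,"wy": 0,"wz": 0,"claw": -1}])

```text
t: 10.35
tool_pos: [0.5889, -0.121, 0.2913]
ee_rot: [[-0.167, 0.986, -0.0], [0.986, 0.167, -0.0], [-0.0, -0.0, -1.0]]
wrist_force: [1.0, 0.1, -5.7]
width: 0.094
finger_force: 39.1
```

```bash
python3 - <<'E'
from h import *
np.save('T5.npy',T('wrist')); a=optics.camera('wrist'); cv2.imwrite('pics/w5.png',a)
s=optics.camera('side');cv2.imwrite('pics/s5.png',s)
o=r.get_obs(); print(o['tool_pos'],o['wrist_force'])
c=np.zeros((600,800,3),np.uint8)
c[:300,:400]=cv2.resize(a[100:384,66:446],(400,300)); c[:300,400:]=cv2.resize(a[200:350,160:360],(400,300))
c[300:]=0; c[300:,200:600]=cv2.resize(s[120:240,200:360],(400,300))
cv2.imwrite('pics/z5.png',c)
E
```

```text
[ 0.58859198 -0.12103766  0.29139312] [-0.30775873 -0.29730681 -5.00221443]
```

View pics/z5.png

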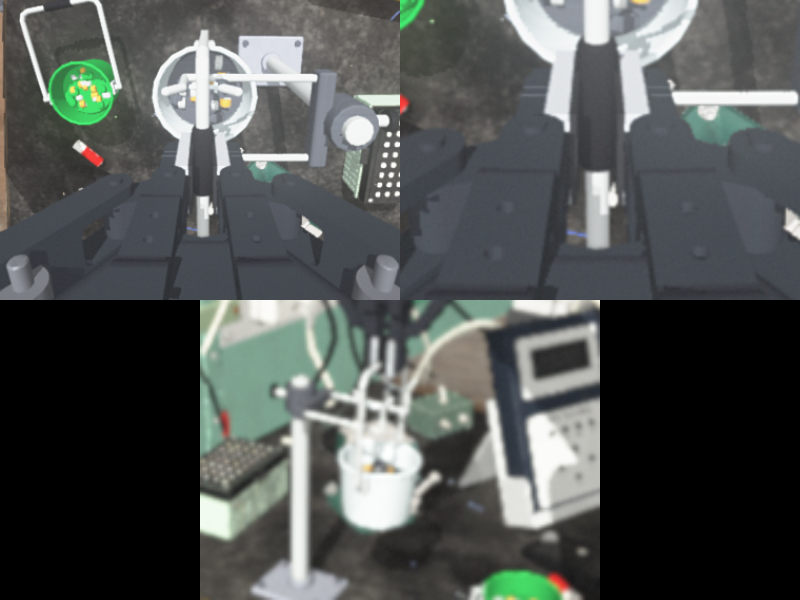

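The crossbar is centred over the throats: the left beak at (165,92) and rear stalk at (235,85) lie either side of the bar at column 203, and the prongs pass through the bail. Next is the descent by feel.

carry_out(targets=[{"x": 0,"y": 0,"z": 0.2,"wx": 0,"wy": 0,"wz": 0,"claw": -1},{"x": 0,"y": 0,"z": 0.25,"wx": 0,"wy": 0,"wz": 0,"claw": -1},{"x": 0,"y": 0,"z": 0.2,"wx": 0,"wy": 0,"wz": 0,"claw": -1},{"x": 0,"y": 0,"z": 0.15,"wx": 0,"wy": 0,"wz": 0,"claw": -1},{"x": 0,"y": 0,"z": 0,"wx": 0,"wy": 0,"wz": 0,"claw": -1}], squeeze=60)

```text
t: 10.95
tool_pos: [0.5885, -0.1209, 0.2705]
ee_rot: [[-0.167, 0.986, -0.001], [0.986, 0.167, 0.0], [0.001, -0.001, -1.0]]
wrist_force: [0.2, 0.5, -5.6]
width: 0.088
finger_force: 58.6
```

carry_out(targets=[{"x": 0,"y": 0,"z": 0.06,"wx": 0,"wy": 0,"wz": 0,"claw": -1},{"x": 0,"y": 0,"z": 0.06,"wx": 0,"wy": 0,"wz": 0,"claw": -1},{"x": 0,"y": 0,"z": 0.06,"wx": 0,"wy": 0,"wz": 0,"claw": -1}])

```text
t: 11.25
tool_pos: [0.5889, -0.121, 0.2668]
ee_rot: [[-0.167, 0.986, 0.0], [0.986, 0.167, -0.0], [-0.0, 0.0, -1.0]]
wrist_force: [0.6, -0.3, -5.6]
width: 0.09
finger_force: 58.5
```

carry_out(targets=[{"x": 0,"y": 0,"z": 0.06,"wx": 0,"wy": 0,"wz": 0,"claw": -1},{"x": 0,"y": 0,"z": 0.06,"wx": 0,"wy": 0,"wz": 0,"claw": -1},{"x": 0,"y": 0,"z": 0.06,"wx": 0,"wy": 0,"wz": 0,"claw": -1}])

```text
t: 11.55
tool_pos: [0.5888, -0.121, 0.2622]
ee_rot: [[-0.167, 0.986, 0.0], [0.986, 0.167, -0.0], [-0.0, 0.0, -1.0]]
wrist_force: [-0.3, 0.0, -5.7]
width: 0.087
finger_force: 58.5
```

carry_out(targets=[{"x": 0,"y": 0,"z": 0.06,"wx": 0,"wy": 0,"wz": 0,"claw": -1},{"x": 0,"y": 0,"z": 0.06,"wx": 0,"wy": 0,"wz": 0,"claw": -1}])

```text
t: 11.75
tool_pos: [0.5888, -0.121, 0.2591]
ee_rot: [[-0.167, 0.986, -0.0], [0.986, 0.167, 0.0], [0.0, -0.0, -1.0]]
wrist_force: [0.4, -1.0, -5.2]
width: 0.093
finger_force: 58.5
```

carry_out(targets=[{"x": 0,"y": 0,"z": 0.06,"wx": 0,"wy": 0,"wz": 0,"claw": -1},{"x": 0,"y": 0,"z": 0.06,"wx": 0,"wy": 0,"wz": 0,"claw": -1}])

```text
t: 11.95
tool_pos: [0.5888, -0.121, 0.2562]
ee_rot: [[-0.167, 0.986, 0.0], [0.986, 0.167, -0.0], [-0.0, 0.0, -1.0]]
wrist_force: [-0.6, 0.2, -3.4]
width: 0.09
finger_force: 58.8
```

carry_out(targets=[{"x": 0,"y": 0,"z": 0.06,"wx": 0,"wy": 0,"wz": 0,"claw": -1},{"x": 0,"y": 0,"z": 0.06,"wx": 0,"wy": 0,"wz": 0,"claw": -1}])

```text
t: 12.15
tool_pos: [0.5889, -0.121, 0.2537]
ee_rot: [[-0.167, 0.986, 0.001], [0.986, 0.167, -0.0], [-0.0, 0.001, -1.0]]
wrist_force: [-1.0, 0.8, -0.2]
width: 0.089
finger_force: 59.3
```

Contact came at TCP z ≈ 0.2575, as predicted. The seat is therefore expected at about 0.235.

carry_out(targets=[{"x": 0,"y": 0,"z": 0.06,"wx": 0,"wy": 0,"wz": 0,"claw": -1},{"x": 0,"y": 0,"z": 0.06,"wx": 0,"wy": 0,"wz": 0,"claw": -1}])

```text
t: 12.35
tool_pos: [0.5893, -0.121, 0.2512]
ee_rot: [[-0.167, 0.986, 0.002], [0.986, 0.167, -0.001], [-0.001, 0.002, -1.0]]
wrist_force: [-0.5, -0.6, 6.5]
width: 0.091
finger_force: 59.9
```

carry_out(targets=[{"x": 0,"y": 0,"z": 0.06,"wx": 0,"wy": 0,"wz": 0,"claw": -1},{"x": 0,"y": 0,"z": 0.06,"wx": 0,"wy": 0,"wz": 0,"claw": -1}])

```text
t: 12.55
tool_pos: [0.589, -0.1213, 0.2484]
ee_rot: [[-0.167, 0.986, 0.002], [0.986, 0.167, -0.001], [-0.001, 0.002, -1.0]]
wrist_force: [-2.5, -0.7, 8.4]
width: 0.091
finger_force: 60.1
```

carry_out(targets=[{"x": 0,"y": 0,"z": 0.06,"wx": 0,"wy": 0,"wz": 0,"claw": -1},{"x": 0,"y": 0,"z": 0.06,"wx": 0,"wy": 0,"wz": 0,"claw": -1}])

```text
t: 12.75
tool_pos: [0.5887, -0.1214, 0.2454]
ee_rot: [[-0.166, 0.986, 0.001], [0.986, 0.166, -0.001], [-0.002, 0.001, -1.0]]
wrist_force: [-3.8, -0.5, 8.1]
width: 0.091
finger_force: 60.1
```

carry_out(targets=[{"x": 0,"y": 0,"z": 0.06,"wx": 0,"wy": 0,"wz": 0,"claw": -1},{"x": 0,"y": 0,"z": 0.06,"wx": 0,"wy": 0,"wz": 0,"claw": -1}])

```text
t: 12.95
tool_pos: [0.5883, -0.1214, 0.2422]
ee_rot: [[-0.166, 0.986, 0.0], [0.986, 0.166, -0.001], [-0.001, 0.0, -1.0]]
wrist_force: [-5.4, -1.0, 6.2]
width: 0.088
finger_force: 59.9
```

carry_out(targets=[{"x": 0,"y": 0,"z": 0.06,"wx": 0,"wy": 0,"wz": 0,"claw": -1},{"x": 0,"y": 0,"z": 0.04,"wx": 0,"wy": 0,"wz": 0,"claw": -1}])

```text
t: 13.15
tool_pos: [0.5877, -0.1213, 0.2391]
ee_rot: [[-0.166, 0.986, -0.001], [0.986, 0.166, -0.001], [-0.001, -0.002, -1.0]]
wrist_force: [-7.9, -1.5, 2.4]
width: 0.09
finger_force: 59.4
```

carry_out(targets=[{"x": 0,"y": -0.04,"z": 0.04,"wx": 0,"wy": 0,"wz": 0,"claw": -1},{"x": 0,"y": -0.02,"z": 0.02,"wx": 0,"wy": 0,"wz": 0,"claw": -1}])

```text
t: 13.35
tool_pos: [0.5866, -0.1213, 0.2365]
ee_rot: [[-0.166, 0.986, -0.002], [0.986, 0.167, 0.0], [0.001, -0.002, -1.0]]
wrist_force: [0.5, -0.8, -6.5]
width: 0.09
finger_force: 58.9
```

carry_out(targets=[{"x": 0,"y": 0,"z": 0.04,"wx": 0,"wy": 0,"wz": 0,"claw": -1}])

```text
t: 13.45
tool_pos: [0.5872, -0.1212, 0.2357]
ee_rot: [[-0.167, 0.986, -0.001], [0.986, 0.167, 0.0], [0.0, -0.001, -1.0]]
wrist_force: [0.7, 0.1, -6.0]
width: 0.085
finger_force: 58.9
```

Both catches have snapped: the force is back to pure weight with no side load. I'll lower it gently onto the seat.

carry_out(targets=[{"x": 0,"y": 0,"z": 0.04,"wx": 0,"wy": 0,"wz": 0,"claw": -1},{"x": 0,"y": 0,"z": 0.04,"wx": 0,"wy": 0,"wz": 0,"claw": -1}])

```text
t: 13.65
tool_pos: [0.5875, -0.1213, 0.2344]
ee_rot: [[-0.167, 0.986, 0.0], [0.986, 0.167, -0.0], [-0.0, 0.0, -1.0]]
wrist_force: [-2.2, 0.9, 2.8]
width: 0.091
finger_force: 59.7
```

carry_out(targets=[{"x": 0,"y": 0,"z": 0.04,"wx": 0,"wy": 0,"wz": 0,"claw": -1}])

```text
t: 13.75
tool_pos: [0.5875, -0.1213, 0.2341]
ee_rot: [[-0.167, 0.986, 0.001], [0.986, 0.167, -0.001], [-0.001, 0.001, -1.0]]
wrist_force: [-3.8, 1.0, 8.1]
width: 0.089
finger_force: 60.4
```

carry_out(targets=[{"x": 0,"y": 0,"z": -0.06,"wx": 0,"wy": 0,"wz": 0,"claw": -1},{"x": 0,"y": 0,"z": 0,"wx": 0,"wy": 0,"wz": 0,"claw": -0.8},{"x": 0,"y": 0,"z": 0,"wx": 0,"wy": 0,"wz": 0,"claw": -0.6},{"x": 0,"y": 0,"z": 0,"wx": 0,"wy": 0,"wz": 0,"claw": -0.4},{"x": 0,"y": 0,"z": 0,"wx": 0,"wy": 0,"wz": 0,"claw": -0.4}])

```text
t: 14.25
tool_pos: [0.5875, -0.1213, 0.235]
ee_rot: [[-0.167, 0.986, 0.001], [0.986, 0.167, -0.0], [-0.0, 0.001, -1.0]]
wrist_force: [0.4, -0.1, -0.0]
width: 0.299
finger_force: 0.0
```

carry_out(targets=[{"x": 0,"y": 0,"z": -0.15,"wx": 0,"wy": 0,"wz": 0,"claw": -0.4},{"x": 0,"y": 0,"z": -0.2,"wx": 0,"wy": 0,"wz": 0,"claw": -0.4},{"x": 0,"y": 0,"z": -0.3,"wx": 0,"wy": 0,"wz": 0,"claw": -0.4}])

```text
t: 14.55
tool_pos: [0.5873, -0.1213, 0.2515]
ee_rot: [[-0.167, 0.986, -0.0], [0.986, 0.167, 0.0], [0.0, -0.0, -1.0]]
wrist_force: [-0.3, -0.0, -0.6]
width: 0.303
finger_force: 0.0
```

Nothing is dragging, so I'll retreat up and back, then check with the last picture.

carry_out(targets=[{"x": 0,"y": 0,"z": -0.6,"wx": 0,"wy": 0,"wz": 0,"claw": -0.4},{"x": 0,"y": 0,"z": -0.8,"wx": 0,"wy": 0,"wz": 0,"claw": -0.4},{"x": 0,"y": 0,"z": -0.8,"wx": 0,"wy": 0,"wz": 0,"claw": -0.4},{"x": 0,"y": 0,"z": -0.6,"wx": 0,"wy": 0,"wz": 0,"claw": -0.4},{"x": 0,"y": -0.5,"z": 0,"wx": 0,"wy": 0,"wz": 0,"claw": -0.4}])

```text
t: 15.05
tool_pos: [0.5762, -0.1235, 0.3234]
ee_rot: [[-0.167, 0.986, 0.004], [0.986, 0.167, -0.001], [-0.002, 0.003, -1.0]]
wrist_force: [-0.3, 0.7, 0.4]
width: 0.301
finger_force: 0.0
```

carry_out(targets=[{"x": 0,"y": -0.8,"z": 0,"wx": 0,"wy": 0,"wz": 0,"claw": -0.4},{"x": 0,"y": -0.8,"z": 0,"wx": 0,"wy": 0,"wz": 0,"claw": -0.4},{"x": 0,"y": -0.8,"z": 0,"wx": 0,"wy": 0,"wz": 0,"claw": -0.4},{"x": 0,"y": -0.4,"z": 0,"wx": 0,"wy": 0,"wz": 0,"claw": -0.4},{"x": 0,"y": 0,"z": 0,"wx": 0,"wy": 0,"wz": 0,"claw": -0.4}])

```text
t: 15.55
tool_pos: [0.5053, -0.1352, 0.3221]
ee_rot: [[-0.166, 0.986, 0.001], [0.986, 0.166, -0.001], [-0.001, 0.001, -1.0]]
wrist_force: [0.7, 0.3, 0.3]
width: 0.305
finger_force: 0.0
```

```bash
python3 - <<'E'
from h import *
a=optics.camera('wrist');s=optics.camera('side')
print(r.get_obs()['tool_pos'],proj('wrist',[[.5888,-.122,.244]]))
x,y=proj('wrist',[[.5888,-.122,.244]])[0].astype(int); 
x0=min(max(x-75,0),512-150);y0=min(max(y-75,0),384-150); print(x0,y0)
c=np.hstack([cv2.resize(a[y0:y0+150,x0:x0+150],(500,500),interpolation=2),cv2.resize(s[110:260,210:300],(300,500),interpolation=2)])
cv2.imwrite('pics/z6.png',c)
E
```

```text
[ 0.50645883 -0.13511725  0.32143691] [[365.25282536 201.89329701]]
290 126
```

View pics/z6.png

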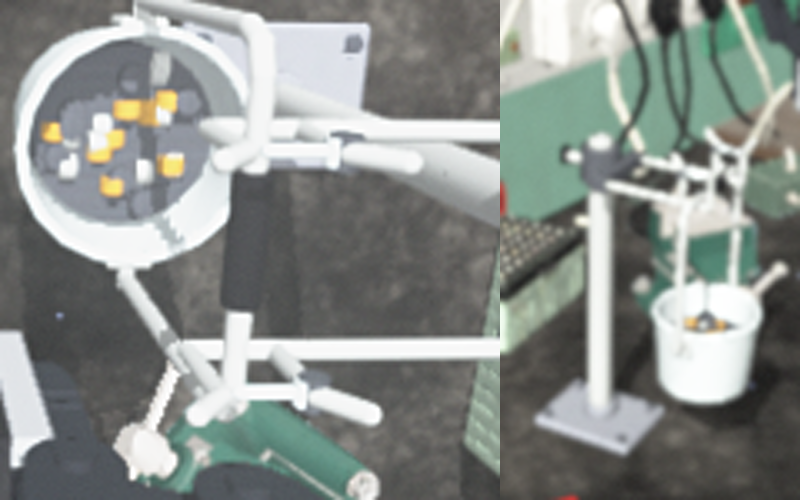

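The pail hangs upright with its parts in it. The crossbar lies below both shut catches, left at (270–335,150) and right at (240–310,390), and the gripper is clear.

```bash
python3 -c "
from workcell import r
print(r.finish_job())"
```

```text
the job is handed in; nothing more can be done
None
```

The pail hangs upright on the twin hook with its bail at the bottom of both prongs and both catches shut above it. The gripper let go and is clear, and I handed the job in at about 15.7 s; no verdict was reported.

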